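Find the unpolished mirror block by its drag

TASK

One of the two look-alike steel mirror blocks on the stone plate still has a rough ground underside, the other is polished; it cannot be seen, only felt in the drag. First slide both blocks forward across the plate, without lifting them, until each is wholly past the dark line; then set the one that dragged harder down on the upper half of the sloping stand, where only a rough block stays put, and leave the other standing on the plate beyond the line, with nothing else on the bench disturbed.

Things in the scene. Friction and masses are not known exactly. Their poses are not given: they have to be found in the camera images.
- plate_top (a point): Centre of the top face of the fixed slippery stone plate, 260 (along its x) by 300 (y) by 12 mm high, flat on the bench. Its x axis points away from the robot (within 12 degrees): the way to slide the blocks. The dark line runs across it 20 mm past the centre. A loose aluminium ring (38 mm across, 14 mm high, a bystander) stands mid-plate between the blocks' lanes.
- block_a_center (a point): Centre of one of two loose steel mirror blocks, 54 x 54 mm, 34 mm high, about 0.8 kg; z up, x and y square to its sides. It starts about 75 mm short of the plate's centre and 80 mm to one side. Which block is rough cannot be seen, and the name does not tell: pushed along the plate the rough one drags with 4 to 7 N, the polished one with 0.6 to 1 N.
- block_b_center (a point): Centre of the other, identical-looking mirror block, on the other side of the plate's middle; same size, axes and mass.
- stand_top (a point): Centre of the slippery stone face (160 mm up the slope, 120 mm wide) of the fixed sloping stand, 32 mm above the bench. Its x axis points up the slope, away from the robot (within 12 degrees), and rises at 12 degrees; z is square to the face, y level. Lip 8 mm high at the low end. A polished block slides down to the lip. A loose white round dish (116 mm) lies beyond or before it.
Mind the look-alikes: they are no part of the job. Leave any pink look-alike of the part that bears block_b_center alone.

How it is judged:
By the outcome, as a careful person would: the job done as asked, in the order asked, and still so for the second after the job is handed in, with the robot touching nothing.
It also fails if it takes over 72 s, if anything falls off the work surface, if the arm or the gripper's body presses on something with over 40 N, if the wrist force passes 120 N, or if a joint passes its speed limit or range.

ROBOT

A 6-joint arm with a two-finger parallel gripper is mounted at the origin on the work surface. World frame = base frame: x ahead of the robot, y to its left, z up, the work surface at z = 0. Lengths are in m, angles in degrees, forces in N, time in s.
With the tool pointing down it reaches from about 0.325 to 0.775 m from the base axis. Payload 5.5 kg.
Tool frame: the origin (TCP) lies at the centre of the arm's flange, where the gripper is bolted on; the fingertips stand 182 mm ahead of it and the grasp point (between the pads) lies 163 mm ahead of it; z points along the fingers, y is the line along which they close (so a half turn about z gives the same grasp; the last joint's range is limited). The gripper opens to 88 mm and grips with 3 to 60 N. Pads are 20 mm wide; open, the fingers measure 115 mm over their backs; the gripper's body (75 mm by 178 mm) begins 61 mm behind the grasp point.
Start: joints at [-71.946, 5.22, 70.514, -0, 104.267, -3.249], TCP at [0.218, -0.559, 0.405] pointing down, gripper open.
Joint ranges: [-164.24, 164.24], [-49.07, 125.15], [9.68, 141.18], [-86.29, 266.29], [3.28, 154.24], [-151.56, 151.56]. Speed limits (degrees/s): [147.25, 147.25, 172.46, 180, 180, 180].

INTERFACE

Orientations are given as [roll, pitch, yaw] about the fixed x, y, z axes, in that order (R = Rz(yaw) Ry(pitch) Rx(roll)).
In Python, from station import r gives the robot as it stands. The module is installed in compiled form; this text tells all that it offers. Calls block until the motion is done:
- r.reach(position, orientation): joint-space move of the TCP to a pose.
- r.servo_line(position, rotation=None, speed=0.15): straight line of the TCP; rotation=None keeps the orientation; speed is the mean speed in m/s.
- r.move_joints(angles): joint-space move.
- r.let_go() and r.grab(squeeze=None): open the fingers fully, or close them until they stop; squeeze is the grip in N (None keeps the last).
- r.wait(seconds).
- r.inverse_kinematics(position, orientation): joint angles nearest the present ones, or None.
- r.sense(): the state.
- r.snapshot(name): name is "scene" or "side" or "wrist"; returns a dict with "frame" (400x640x3 uint8, red, green, blue), "fx", "fy", "cx", "cy" (pixels), "dist_coeffs" ([k1, k2, p1, p2, k3] as OpenCV has them; the pictures are not rectified), "R" (3x3) and "t" (3): a world point X has camera coordinates R X + t. Camera axes: x right, y down, z forward; pixel columns grow to the right and rows downward; lengths in m; the calibration is good to about 2 mm. A picture is of the moment at which its call begins. There is no depth.
A pose or a line that the arm cannot do raises r.IKError and nothing moves.
- r.hand_in(): hands the job in; it is judged then, once.
The state is a dict: "clock": time; "joints": joint angles; "joint_vel": joint speeds; "joint_torque": joint torques, N m; "tcp_pos": TCP position; "orientation": TCP orientation; "contact_force": force on the tool from outside, world axes, zero at the start; "torque": the same for the moment, N m; "opening": finger opening in m; "gripper_force": force on a finger pad.
Only numpy, scipy, OpenCV 4.12 (cv2) and the standard library are available. Lean on these libraries where they do the work, as an engineer would, in place of code of your own. Each camera call takes 0.05 s, during which the arm holds its last target. There are 200 camera calls.

## Working session

There is one attempt and no reset: what is moved stays moved. The work goes in short steps, each a Python script; the robot and the scene stay as the last script left them, time stands still between calls to the robot, and variables do not carry over. Pictures are saved under pics/ and viewed, at most 10 in all, crops included, and the job is handed in when it is done.

```bash
mkdir -p pics
python3 - <<'E'
from station import r
import cv2,numpy as np
for n in ("scene","side"):
    s=r.snapshot(n); cv2.imwrite(f"pics/{n}0.png",s["frame"][:,:,::-1])
    R=np.array(s["R"]);print(n,s["fx"],s["cx"],s["cy"],s["dist_coeffs"],-R.T@s["t"],R[2])
print(r.sense())
E
```

```text
scene 413.48701581199583 326.2175826092437 203.09067577074052 [-0.05965838  0.          0.          0.          0.        ] [0.77695196 0.36657778 0.73527806] [-0.38229837 -0.37916293 -0.84266448]
side 417.7246361829686 324.3622496974243 201.80625278324922 [0.00433042 0.         0.         0.         0.        ] [0.26443321 0.6848618  0.5831694 ] [ 0.25238617 -0.74698513 -0.61507271]
{'clock': 0.1, 'joints': array([-7.19462544e+01,  5.25856949e+00,  7.05739930e+01, -3.17072732e-05,
        1.04264305e+02, -3.25024558e+00]), 'joint_vel': array([ 0.04712316,  0.01922591, -0.09506647,  0.03681309,  0.0582694 ,
        0.10375561]), 'joint_torque': array([ 3.78364610e-03, -4.47857630e+01, -4.07570779e+01,  7.01184268e-02,
        2.84522830e-02, -9.40780433e-05]), 'tcp_pos': array([ 0.21799119, -0.55906334,  0.40363175]), 'orientation': array([-1.79903287e+02, -5.46140451e-03,  2.13039787e+01]), 'contact_force': array([0.50772191, 0.01956138, 0.2091926 ]), 'torque': array([-0.03689666,  0.01290833, -0.01460071]), 'gripper_force': 0.0, 'opening': 0.08801306100784853}
```

View pics/scene0.png

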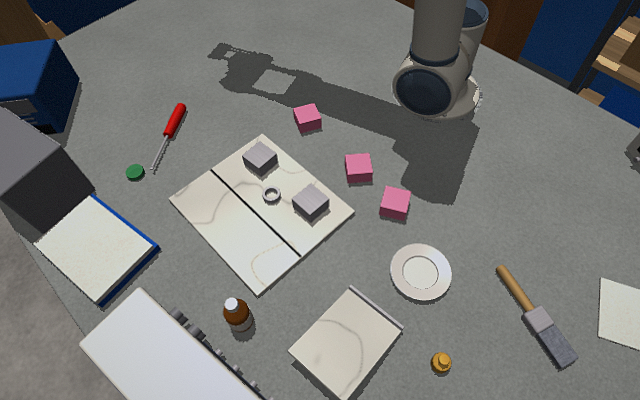

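View pics/side0.png

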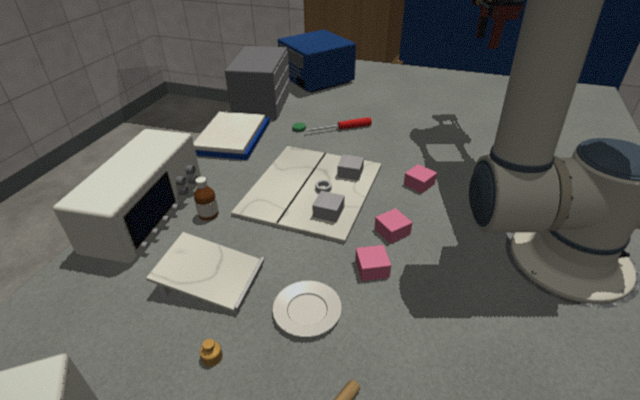

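The scene view shows the plate (corners about (264,135), (353,212), (258,294), (169,201)), with the blocks at (260,157) and (310,203) and the ring at (271,194). Three pink blocks stand just before the plate. The stand is at about (346,344), lip end at (375,308), and the dish is at (420,272). The side view agrees: stand at (207,270), blocks at (350,167) and (328,206).

```bash
cat > h.py <<'E'
import cv2,numpy as np
from station import r
def ray(s,px,z):
    K=np.array([[s["fx"],0,s["cx"]],[0,s["fy"],s["cy"]],[0,0,1]])
    u=cv2.undistortPoints(np.array(px,float).reshape(-1,1,2),K,np.array(s["dist_coeffs"]))[:,0]
    R=np.array(s["R"]);c=-R.T@np.array(s["t"])
    d=np.c_[u,np.ones(len(u))]@R
    return c+d*((z-c[2])/d[:,2])[:,None]
def quad(mask):
    c=max(cv2.findContours(mask.astype(np.uint8),0,2)[0],key=cv2.contourArea)
    h=cv2.convexHull(c)
    for e in np.arange(1,15,.5):
        q=cv2.approxPolyDP(h,e,True)
        if len(q)<=4: break
    return q[:,0].astype(float)
def save(s,n,box=None,k=1):
    f=s["frame"][:,:,::-1]
    if box: f=f[box[1]:box[3],box[0]:box[2]]
    cv2.imwrite(n,cv2.resize(f,None,fx=k,fy=k,interpolation=cv2.INTER_CUBIC))
E
python3 - <<'E'
from h import *
np.set_printoptions(precision=4,suppress=True)
s=r.snapshot("scene");f=s["frame"];hsv=cv2.cvtColor(f,cv2.COLOR_RGB2HSV)
print([hsv[y,x] for x,y in((230,200),(310,200),(262,153),(308,212),(345,345),(420,350),(200,100),(375,305))])
def reg(seed,lo,hi):
    m=(hsv[:,:,2]>=lo)&(hsv[:,:,2]<=hi)
    return m.astype(np.uint8)
m=cv2.morphologyEx(reg(0,165,255),cv2.MORPH_CLOSE,np.ones((5,5)))
n,l=cv2.connectedComponents(m)
for nm,(x,y),z in(("plate",(230,200),.012),("stand",(345,345),.032)):
    q=quad(l==l[y,x]);print(nm,q.tolist());p=ray(s,q,z);print(p,p.mean(0),np.linalg.norm(p-np.roll(p,1,0),axis=1))
save(s,"pics/crop1.png",(150,100,420,400),2)
# pink blocks
pm=((hsv[:,:,0]>160)&(hsv[:,:,1]>90)).astype(np.uint8)
n,l,st,c=cv2.connectedComponentsWithStats(pm)
for i in range(1,n):
    if st[i,4]>150: print("pink",c[i],ray(s,[c[i]],.025))
E
```

```text
[array([ 21,  20, 207], dtype=uint8), array([160,   8, 183], dtype=uint8), array([158,   6, 172], dtype=uint8), array([155,   8, 187], dtype=uint8), array([ 23,  20, 201], dtype=uint8), array([ 38,   8, 131], dtype=uint8), array([ 50,   6, 128], dtype=uint8), array([165,   6, 180], dtype=uint8)]
plate [[263.0, 134.0], [353.0, 211.0], [256.0, 294.0], [169.0, 197.0]]
[[ 0.4134 -0.1987  0.012 ]
 [ 0.4247  0.0942  0.012 ]
 [ 0.6796  0.0856  0.012 ]
 [ 0.6686 -0.2104  0.012 ]] [ 0.5466 -0.0573  0.012 ] [0.2555 0.293  0.2551 0.2963]
stand [[351.0, 285.0], [403.0, 326.0], [339.0, 399.0], [288.0, 350.0]]
[[0.5525 0.2036 0.032 ]
 [0.546  0.3175 0.032 ]
 [0.7056 0.3177 0.032 ]
 [0.7093 0.2053 0.032 ]] [0.6283 0.261  0.032 ] [0.1568 0.1141 0.1596 0.1125]
pink [306.9481 117.4562] [[ 0.314  -0.1525  0.025 ]]
pink [358.1273 167.5818] [[0.3418 0.0335 0.025 ]]
pink [394.5916 202.7888] [[0.3577 0.1472 0.025 ]]
```

View pics/crop1.png

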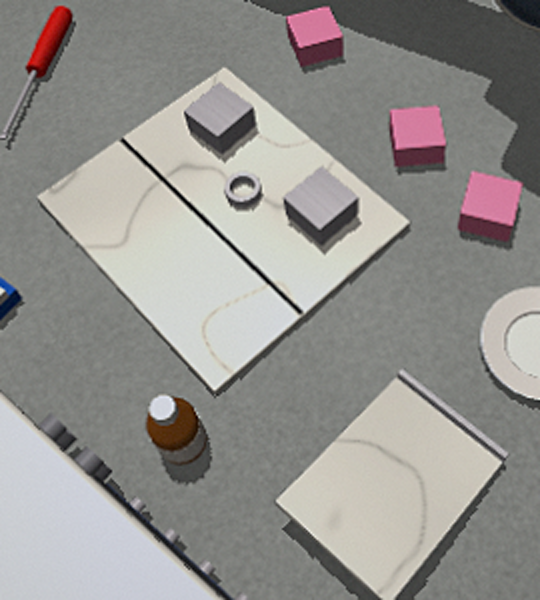

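The crop shows the dark line from (212,170) to (300,256) in full-picture pixels. The lip is on the stand's near side, between (351,286) and (403,327). The blocks sit behind the line with the ring between their lanes. Next I take a close wrist look at the plate.

Run:
```python
from h import *
r.reach([.43,-.057,.36],[180,0,-2.2])
print(r.sense()["joints"],r.sense()["clock"])
s=r.snapshot("wrist");save(s,"pics/w1.png");np.save("w1.npy",s,allow_pickle=True)
```

```text
[-1.21029155e+01 -2.10569157e+01  9.89345287e+01 -1.17897349e-02
  1.02108236e+02  8.01308531e+01] 2.125
```

View pics/w1.png

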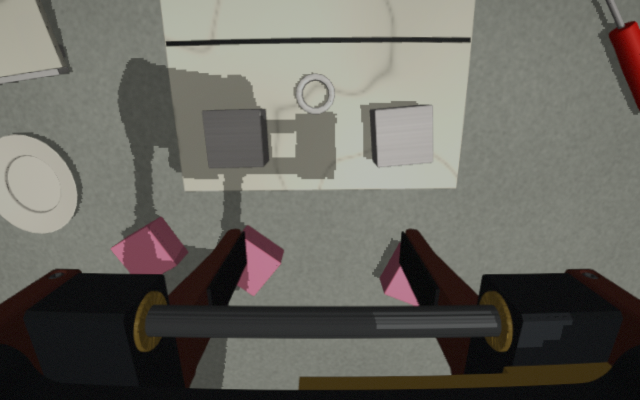

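The wrist view shows the left (+y) block's top face at about (204,111)-(266,167) and the right one's at (375,106)-(433,164). The line is at row 41 and the ring at (316,93).

Run:
```python
from h import *
np.set_printoptions(precision=4,suppress=True)
s=np.load("w1.npy",allow_pickle=True).item()
for n,q,z in(("L",[(204,111),(264,109),(267,167),(207,168)],.046),("R",[(376,107),(432,105),(433,163),(377,165)],.046),("line",[(167,43),(469,40)],.012),("near edge",[(184,190),(456,188)],.012),("ring",[(316,92)],.02)):
    p=ray(s,q,z);print(n,p[:,:2].tolist(),p.mean(0))
s=r.snapshot("scene")
c=np.array
for n,q in(("L",[(321,168),(358,202),(322,235),(284,204)]),("R",[(219,84),(256,114),(222,136),(185,117)])):
    p=ray(s,c(q)/2+[150,100],.046);print(n,p[:,:2].tolist(),p.mean(0))
```

```text
L [[0.5061091274297994, 0.04680229457282433], [0.5053280085989313, -0.00853582278729123], [0.4515927056509169, -0.006570553846927965], [0.45303644949289035, 0.051467436597435044]] [0.479  0.0208 0.046 ]
R [[0.5030690887013307, -0.1104748231518807], [0.5031625895684204, -0.16169871376000125], [0.44934136119535617, -0.1656343965323029], [0.4493877393498724, -0.11179857795208523]] [ 0.4762 -0.1374  0.046 ]
line [[0.5718899486527677, 0.08718692237312514], [0.5629110230547203, -0.20666168642903623]] [ 0.5674 -0.0597  0.012 ]
near edge [[0.42317733417539116, 0.09369335308664109], [0.4136658758630687, -0.20480638319585798]] [ 0.4184 -0.0556  0.012 ]
ring [[0.5189390207029199, -0.0560564004867333]] [ 0.5189 -0.0561  0.02  ]
L [[0.4532197169124429, 0.0011516663774900349], [0.45688327544556034, 0.056995186014044574], [0.5084150533245879, 0.058181537797451555], [0.5093649777492779, 0.005629128147968565]] [0.482  0.0305 0.046 ]
R [[0.4512211057108428, -0.1599778753723422], [0.45155162356439954, -0.09918308521916502], [0.4961505964530469, -0.10321069516540932], [0.5067514880656394, -0.15130962606921072]] [ 0.4764 -0.1284  0.046 ]
```

Run:
```python
from h import *
np.set_printoptions(precision=4,suppress=True)
out=[]
for nm,box in(("scene",(220,125,350,230)),("side",(300,145,375,225)),("wrist",(190,95,450,180))):
    s=r.snapshot(nm) if nm!="wrist" else np.load("w1.npy",allow_pickle=True).item()
    f=s["frame"][box[1]:box[3],box[0]:box[2]].astype(int)
    m=((f[:,:,0]-f[:,:,2])<8).astype(np.uint8)
    m=cv2.morphologyEx(m,cv2.MORPH_OPEN,np.ones((3,3)))
    n,l,st,c=cv2.connectedComponentsWithStats(m)
    # for each blob of block size, hull of base+top: report extreme world y/x at both heights
    for i in range(1,n):
        if 300<st[i,4]<6000:
            k=cv2.findContours((l==i).astype(np.uint8),0,2)[0][0]
            h=cv2.approxPolyDP(cv2.convexHull(k),2,True)[:,0]+[box[0],box[1]]
            print(nm,st[i],"\n",np.c_[h,ray(s,h,.046)[:,:2],ray(s,h,.012)[:,:2]])
    g=cv2.resize(s["frame"][box[1]:box[3],box[0]:box[2],::-1],(390,int(390*(box[3]-box[1])/(box[2]-box[0]))),interpolation=cv2.INTER_CUBIC)
    out.append(g)
out[1]=out[1]
cv2.imwrite("pics/c2.png",cv2.vconcat([cv2.hconcat([out[0],cv2.resize(out[1],(390,out[0].shape[0]))]),cv2.resize(out[2],(780,255))]))
```

```text
scene [   0    0  130   80 4580] 
 [[349.     204.       0.4346   0.0904   0.4178   0.0768]
 [220.     160.       0.5427  -0.1833   0.5312  -0.2104]
 [220.     125.       0.4799  -0.2642   0.4653  -0.2953]
 [349.     125.       0.2786  -0.0518   0.254   -0.0724]]
scene [ 22  17  36  35 802] 
 [[261.     142.       0.4489  -0.1576   0.4328  -0.1834]
 [276.     153.       0.4471  -0.1105   0.4308  -0.134 ]
 [277.     163.       0.464   -0.0887   0.4485  -0.1111]
 [259.     176.       0.5127  -0.0905   0.4997  -0.113 ]
 [245.     165.       0.5143  -0.1339   0.5014  -0.1585]
 [242.     155.       0.5013  -0.1595   0.4877  -0.1855]]
scene [ 72  59  38  39 922] 
 [[308.     184.       0.4567  -0.0025   0.441   -0.0207]
 [329.     198.       0.4517   0.0521   0.4357   0.0365]
 [328.     208.       0.47     0.0669   0.4549   0.0521]
 [312.     222.       0.5142   0.0667   0.5012   0.0519]
 [294.     209.       0.5179   0.0203   0.5051   0.0033]
 [292.     198.       0.5028  -0.0013   0.4893  -0.0194]]
scene [ 11  80  61  25 864] 
 [[231.     228.       0.6311  -0.0359   0.6239  -0.0557]
 [2
[... 1112 characters left out ...]
]
wrist [ 154   10   89   75 4698] 
 [[431.     105.       0.5032  -0.1608   0.5025  -0.1722]
 [431.     161.       0.4514  -0.1636   0.4447  -0.1753]
 [418.     179.       0.4341  -0.1519   0.4254  -0.1622]
 [344.     179.       0.4369  -0.08     0.4285  -0.0821]
 [345.     164.       0.4515  -0.0812   0.4449  -0.0834]
 [371.     109.       0.5015  -0.1059   0.5006  -0.111 ]]
wrist [  12   14   67   59 3589] 
 [[264.     109.       0.5053  -0.0085   0.5049  -0.0024]
 [267.     162.       0.4564  -0.007    0.4503  -0.0007]
 [263.     166.       0.4527  -0.0028   0.4462   0.004 ]
 [209.     167.       0.4539   0.0494   0.4476   0.0622]
 [202.     112.       0.5053   0.0488   0.5049   0.0616]]
```

View pics/c2.png

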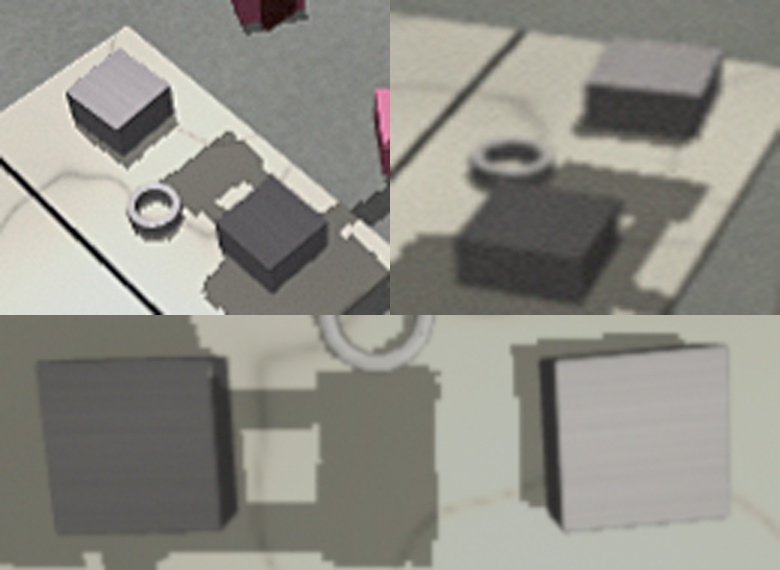

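The three views agree on the block centres: left about (0.479, 0.022), right about (0.4755, -0.1365). Now I push each one with closed fingers and log the drag.

```bash
cat >> h.py <<'E'
PC=np.array([.5466,-.0573]);a=np.radians(-2.2)
PX=np.array([np.cos(a),np.sin(a)]);PY=np.array([-PX[1],PX[0]])
def P(x,y,z): return [*(PC+x*PX+y*PY),z]
def pxy(p): d=np.array(p[:2])-PC; return d@PX,d@PY
O=[180,0,-2.2]
E
python3 - <<'E'
from h import *
np.set_printoptions(precision=2,suppress=True)
r.grab(10)
for nm,c in(("L",(.479,.022)),("R",(.4755,-.1365))):
    x,y=pxy(c);print(nm,x,y)
    r.reach(P(-.121,y,.29),O); r.servo_line(P(-.121,y,.204),speed=.12)
    r.wait(.2);b=r.sense()["contact_force"];F=[]
    for k in np.arange(-.10,.0325,.022):
        r.servo_line(P(k,y,.204),speed=.05); F.append((r.sense()["contact_force"]-b)@[*PX,0])
    r.servo_line(P(.032,y,.204),speed=.04); F.append((r.sense()["contact_force"]-b)@[*PX,0])
    print(b,np.array(F))
    r.servo_line(P(.010,y,.204),speed=.1); r.servo_line(P(.010,y,.29),speed=.2)
r.let_go()
r.reach([.5,-.057,.38],O)
s=r.snapshot("wrist");save(s,"pics/w2.png");np.save("w2.npy",s,allow_pickle=True);print(r.sense()["clock"])
E
```

```text
L -0.07059432640999833 0.07664653337704591
[ 0.03  0.55 -0.93] [-0.17 -0.14 -1.2   0.44 -0.26 -0.95  0.95  0.24]
R -0.06800727887706358 -0.08187099620584389
[-0.43 -0.19 -0.62] [ 1.13  0.64  0.58  0.82  1.11 -0.18  0.25  0.4 ]
19.7917
```

View pics/w2.png

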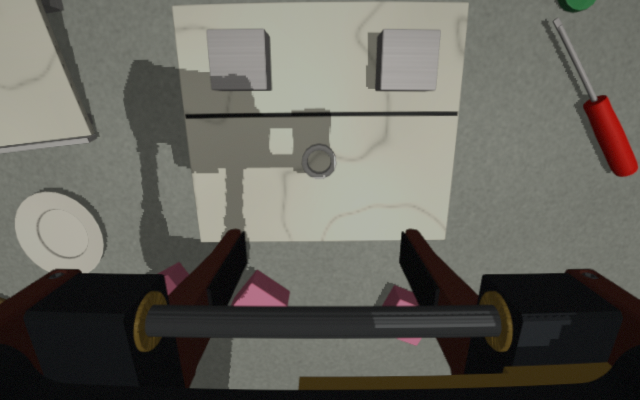

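Both blocks are now past the line (line at row 115; block tops about (208,29)-(268,89) and (381,30)-(440,90)), and the ring is untouched at (318,160). The standing-still readings carry no drag signal, so I'll sample while moving. First I test a background thread in free motion.

```bash
cat >> h.py <<'E'
import threading
def sampled(fn):
    out=[];stop=[0]
    def w():
        import time
        while not stop[0]:
            try: q=r.sense(); out.append((q["clock"],*q["contact_force"],*q["tcp_pos"]))
            except Exception as e: out.append(repr(e)); return
            time.sleep(.002)
    t=threading.Thread(target=w);t.start()
    fn(); stop[0]=1;t.join(); return out
E
timeout 100 python3 - <<'E'
from h import *
np.set_printoptions(precision=3,suppress=True)
s=np.load("w2.npy",allow_pickle=True).item()
for n,q in(("L",[(208,30),(266,29),(268,89),(210,90)]),("R",[(382,30),(440,30),(438,90),(380,89)])):
    p=ray(s,q,.046);print(n,p[:,:2].tolist(),p.mean(0),pxy(p.mean(0)))
print(ray(s,[(187,116),(456,114)],.012)@np.eye(3))
c0=r.sense()["clock"]
o=sampled(lambda:r.servo_line(P(.0,.0,.37),speed=.08))
print(c0,r.sense()["clock"],len(o)); 
for x in o[::max(1,len(o)//8)]: print(np.array(x) if not isinstance(x,str) else x)
E
```

```text
L [[0.6479137023387501, 0.04081348066252671], [0.646054230232495, -0.012646278988515475], [0.5934783323836383, -0.01021010303678159], [0.5951381832920737, 0.045670028088969486]] [0.621 0.016 0.046] (np.float64(0.07118128592857817), np.float64(0.07599529017764023))
R [[0.6412169678514211, -0.11858545491544345], [0.6398897339603797, -0.17212480728996205], [0.5868373759237729, -0.17305968148367945], [0.5894213843753559, -0.11711214996837718]] [ 0.614 -0.145  0.046] (np.float64(0.07106651074658535), np.float64(-0.08525527603218072))
[[ 0.571  0.086  0.012]
 [ 0.562 -0.206  0.012]]
19.7917 20.5333 2
[19.792 -0.751  0.042  0.446  0.5   -0.058  0.378]
[20.533 -0.432  0.163 -0.289  0.547 -0.057  0.37 ]
```

A thread is blocked during a move, so instead I'll push a little further forward in 1 mm steps, reading the force at each step.

```bash
cat > feel.py <<'E'
from h import *
import sys
np.set_printoptions(precision=1,suppress=True,linewidth=150)
y=float(sys.argv[1])
r.grab(10)
r.reach(P(.018,y,.25),O); r.servo_line(P(.018,y,.204),speed=.15)
F=[];V=[];L=[];t0=r.sense()["clock"]
for k in np.arange(.019,.0495,.001):
    r.servo_line(P(k,y,.204),speed=.04); q=r.sense()
    F.append(q["contact_force"]@[*PX,0]);V.append(np.abs(q["joint_vel"]).max());L.append((k-pxy(q["tcp_pos"])[0])*1e3)
F=np.array(F);print("t",r.sense()["clock"]-t0);print(F);print("vel",np.array(V));print("lag mm",np.array(L))
print("free",F[:11].mean(),"push",F[15:].mean(),F[15:].std())
r.servo_line(P(.03,y,.204),speed=.12); r.servo_line(P(.03,y,.25),speed=.2)
print(r.sense()["clock"])
E
python3 feel.py .076
```

```text
t 7.75
[-0.3  0.6 -0.8  0.5  0.1  0.2 -0.4 -0.4 -0.2  0.1  0.4 -0.3 -0.4 -0.3 -0.6  0.3  0.2  0.3  0.1  0.2  0.4  0.2 -0.   0.1  0.5  0.8 -0.8  0.3  0.2
  0.8  0.1]
vel [0.5 0.2 0.1 0.1 0.1 0.1 0.1 0.1 0.1 0.1 0.2 0.2 0.1 0.1 0.1 0.1 0.1 0.2 0.2 0.1 0.1 0.1 0.1 0.1 0.1 0.1 0.1 0.1 0.2 0.1 0.1]
lag mm [-0.5 -0.1 -0.  -0.  -0.  -0.  -0.  -0.  -0.  -0.  -0.  -0.1 -0.1 -0.  -0.  -0.  -0.1 -0.1 -0.1 -0.1 -0.1 -0.1 -0.1 -0.1 -0.1 -0.1 -0.1 -0.1 -0.1
 -0.1 -0.1]
free -0.02149557041632791 push 0.22567302361093397 0.35746325424318964
31.4
```

Each step settles before it returns, so the force is always gone by the time it is read. A better probe is to straddle the block off-centre and close with the weakest grip (3 N). One pad then has to drag the block sideways: the polished one (under 1 N) follows, while the rough one (4-7 N) should stall the finger.

```bash
cat > feel2.py <<'E'
from h import *
import sys
x,y,off=map(float,sys.argv[1:4])
r.let_go()
r.reach(P(x,y+off,.26),O); r.servo_line(P(x,y+off,.199),speed=.12)
r.wait(.2);b=r.sense()
r.grab(3)
for i in range(2):
    q=r.sense();print(q["clock"],"open",q["opening"],"pad",q["gripper_force"],"dF y",(q["contact_force"]-b["contact_force"])@[*PY,0]);r.wait(.15)
E
python3 feel2.py .071 -.0852 .011
```

```text
34.9167 open 0.054361053419598085 pad 2.999954391270876 dF y -2.201436982908518
35.0667 open 0.05402017796443617 pad 2.9999708756804466 dF y -1.6871946087086775
```

```bash
python3 - <<'E'
from h import *
# average residual while gripped, then leave R
print(np.mean([r.sense()["contact_force"]@[*PY,0] for _ in range(5)]))
r.let_go();p=r.sense()["tcp_pos"];r.servo_line([p[0],p[1],.26],speed=.2)
E
python3 feel2.py .088 .076 -.011
python3 - <<'E'
from h import *
q=r.sense()
for dy in(.003,.006):
    pass
print(q["contact_force"])
E
```

```text
-2.9696233909320435
38.6833 open 0.05411368872441538 pad 2.9999593645334244 dF y -0.5911389947119563
38.8333 open 0.05394214635195459 pad 3.0000202730298042 dF y 0.062224412519434925
[0.77373247 0.23186502 0.94941156]
```

The right block left a 2-3 N residual opposing the pull, and the left one left about 0. I confirm with a short gripped slide of each.

Run:
```python
from h import *
np.set_printoptions(precision=2,suppress=True)
def slide(d):
    p=r.sense()["tcp_pos"]; r.servo_line([*(p[:2]+d*PY),p[2]],speed=.05)
    F=[]
    for _ in range(3): F.append(r.sense()["contact_force"]@[*PY,0]); r.wait(.03)
    print("slide",d,"Fy",np.array(F),r.sense()["opening"])
r.grab(15);slide(.01)
print(pxy(r.sense()["tcp_pos"]))
r.let_go();p=r.sense()["tcp_pos"];r.servo_line([p[0],p[1],.26],speed=.2)
r.reach(P(.071,-.0742,.26),O); r.servo_line(P(.071,-.0742,.199),speed=.12)
r.grab(15);slide(-.008);slide(.006)
print(r.sense()["clock"])
```

```text
slide 0.01 Fy [0.8  1.33 0.22] 0.05369635915477414
(np.float64(0.08798194965816039), np.float64(0.07525915722610531))
slide -0.008 Fy [-1.77 -2.91 -2.06] 0.05360433928924
slide 0.006 Fy [0.59 0.42 1.4 ] 0.05403367525262616
43.5167
```

Forces of 2-3 N on the right block exceed what a polished block can support (1 N at most), so the right block is the rough one. It is still gripped. Next is the stand pose.

Run:
```python
from h import *
np.set_printoptions(precision=4,suppress=True)
s=r.snapshot("scene");d=r.snapshot("side")
hz=.08*np.sin(np.radians(12))
for nm,S,box,k,seed in(("scene",s,(270,270,420,400),1,(345,345)),("side",d,(140,225,275,315),1,(205,270))):
    f=S["frame"];v=cv2.cvtColor(f,cv2.COLOR_RGB2HSV)
    m=cv2.morphologyEx(((v[:,:,2]>160)&(v[:,:,1]>10)).astype(np.uint8),cv2.MORPH_CLOSE,np.ones((5,5)))
    n,l=cv2.connectedComponents(m);q=quad(l==l[seed[1],seed[0]])
    for p in q: print(nm,p,"lo",ray(S,[p],.032-hz)[0,:2],"hi",ray(S,[p],.032+hz)[0,:2])
a=cv2.resize(s["frame"][270:400,270:420,::-1],(400,347),interpolation=cv2.INTER_CUBIC)
b=cv2.resize(d["frame"][225:315,140:275,::-1],(400,347),interpolation=cv2.INTER_CUBIC)
cv2.imwrite("pics/st.png",cv2.hconcat([a,b]))
```

```text
scene [348. 289.] lo [0.5567 0.201 ] hi [0.5669 0.2086]
scene [399. 332.] lo [0.5535 0.3179] hi [0.5638 0.3202]
scene [339. 399.] lo [0.7039 0.3166] hi [0.7073 0.3189]
scene [288. 349.] lo [0.7066 0.2003] hi [0.7098 0.208 ]
side [147. 276.] lo [0.7327 0.301 ] hi [0.7053 0.3235]
side [183. 232.] lo [0.7383 0.1786] hi [0.7106 0.2082]
side [262. 257.] lo [0.5559 0.1929] hi [0.5388 0.2217]
side [233. 308.] lo [0.5512 0.3158] hi [0.5344 0.3375]
```

View pics/st.png

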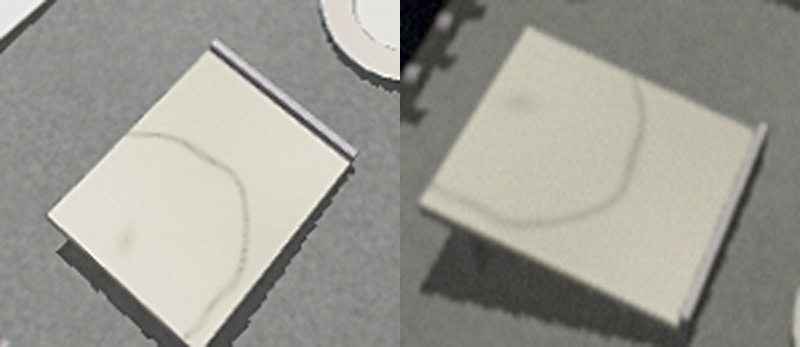

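Both crops show the lip on the near side and agree on the stand: centre about (0.631, 0.2615), yaw about 2.1°. Now I lift the rough block and place it.

Run:
```python
from h import *
from scipy.spatial.transform import Rotation as Ro
np.set_printoptions(precision=4,suppress=True)
r.grab(30)
p=r.sense()["tcp_pos"];h=p[2]-.029
o=[180,-12,2.1];Rm=Ro.from_euler("xyz",o,degrees=True).as_matrix();X=Rm[:,0];n=-Rm[:,2]
T=np.array([.631,.2615,.032])+.038*X+(.017+h)*n
r.servo_line([p[0],p[1],.33],speed=.2)
r.reach(T+.05*n,o); r.servo_line(T+.003*n,speed=.08)
r.wait(.1);b=np.mean([r.sense()["contact_force"] for _ in range(3)],0);print(b)
for k in np.arange(.0022,-.005,-.0008):
    r.servo_line(T+k*n,speed=.03); f=(r.sense()["contact_force"]-b)@n; print(round(k,4),round(f,2))
    if f>4: break
r.let_go(); r.servo_line(r.sense()["tcp_pos"]+.07*n,speed=.15)
print(r.sense()["clock"])
s=r.snapshot("scene");d=r.snapshot("side")
a=cv2.resize(s["frame"][100:400,150:450,::-1],(400,400));c=cv2.resize(d["frame"][130:330,120:420,::-1],(400,400))
cv2.imwrite("pics/end.png",cv2.hconcat([a,c]))
```

```text
[-0.319   0.7655 -8.9329]
0.0022 0.48
0.0014 0.49
0.0006 0.23
-0.0002 0.25
-0.001 6.91
49.5417
```

View pics/end.png

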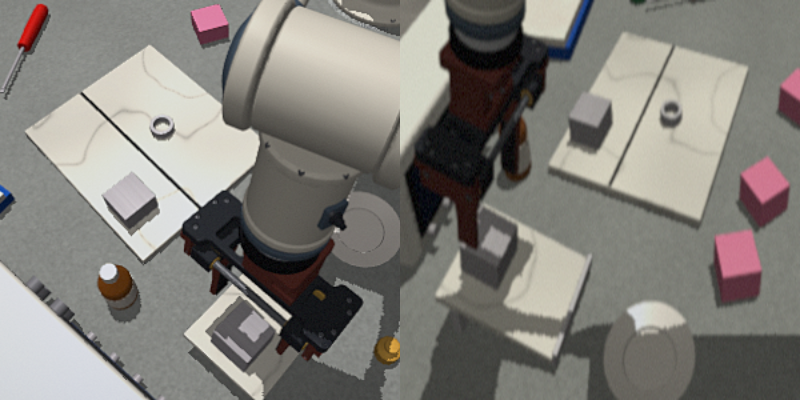

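The block stands on the upper half of the stand (side crop about (488,250)) and the other block is beyond the line. I check that it stays put once the arm has moved clear.

Run:
```python
from h import *
p=r.sense()["tcp_pos"]; r.servo_line([p[0]-.05,p[1]-.05,p[2]+.08],speed=.2); 
a=r.snapshot("side");r.wait(1.5);b=r.snapshot("side")
D=np.abs(a["frame"].astype(int)-b["frame"])[232:310,145:265].sum(2); print("diff",(D>60).sum(),D.mean())
c=cv2.resize(b["frame"][130:330,120:420,::-1],(600,400));cv2.imwrite("pics/end2.png",c);print(r.sense()["clock"])
```

```text
diff 26 7.786431623931624
51.9167
```

View pics/end2.png

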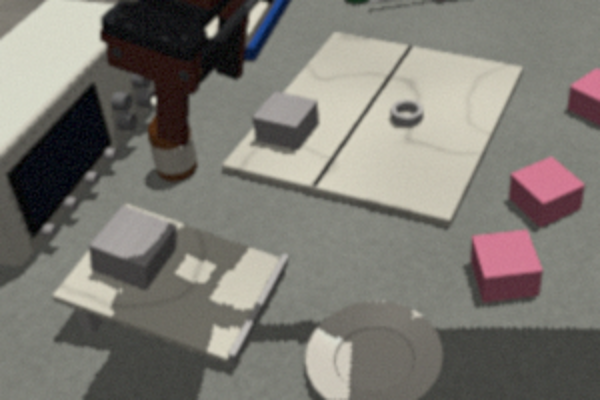

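The block at (133,243) sits still on the upper half, the other block is beyond the line at (286,118), and the ring is untouched at (406,113).

```bash
python3 -c "
from station import r
print(r.hand_in())"
```

```text
the job is handed in; nothing more can be done
None
```

The job is handed in at about 52 s: I slid both blocks past the line, then set the right-hand one, which resisted the gripper more, on the upper half of the stand, where it stayed put for the 1.5 s I watched; the other stands on the plate beyond the line.

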